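# Clear, unlatch and hold open the disc chest

## Robot

A 6-joint arm with a two-finger parallel gripper is mounted at the origin on the work surface. World frame = base frame: x ahead of the robot, y to its left, z up, the work surface at z = 0. Lengths are in mm, angles in rad, forces in N, time in s.
With the tool pointing down it reaches from about 275 to 1000 mm from the base axis. Payload 8.4 kg.
Tool frame: the origin (TCP) lies at the centre of the arm's flange, where the gripper is bolted on; the fingertips stand 173 mm ahead of it and the grasp point (between the pads) lies 155 mm ahead of it; z points along the fingers, y is the direction in which the jaws open and shut (so a half turn about z gives the same grasp; the last joint's range is limited). The gripper opens to 85 mm and grips with 20 to 120 N. Pads are 22 mm wide; open, the fingers measure 114 mm over their backs; the gripper's body (76 mm by 85 mm) begins 54 mm behind the grasp point. The pads swing forward as they close: fully open they stand 13 mm farther back than shut.
Start: joints at [1.345, 0.353, 1.633, -0, 1.155, -0.002], TCP at [138.709, 609.417, 404.681] pointing down, gripper open.
Joint ranges: [-2.63, 2.63], [-0.92, 2.1], [0.06, 2.66], [-1.3, 4.44], [0, 2.69], [-3.02, 3.02]. Speed limits (rad/s): [2.22, 2.22, 2.79, 3.14, 3.14, 3.14].

## Interface

Orientations are given as [roll, pitch, yaw] about the fixed x, y, z axes, in that order (R = Rz(yaw) Ry(pitch) Rx(roll)).
In Python, from rig import sense, grab_frame, camera_model, sign_off gives the robot as it stands. The module is installed in compiled form; this text tells all that it offers.
- The arm moves only by the tool step_arm, never from a script. Its argument "commands" is a list of rows, each a list of 3 entries, a list of its own where there are three numbers: the shift along the tool's x, y, z in mm, then the turn about the tool's z in rad, then the opening, from 0 (shut) to 1 (fully open). A call has 1 to 20 rows; each row shifts and turns the pose as measured when the row begins, along the tool's axes as they then stand; what a row does not reach is not made up. A row lasts 1/8 s, in which the tool goes at most 62.5 mm and 10.7 degrees, less where a joint would pass 70% of its speed; a pose out of reach is approached as far as the arm can. A call with a gripper value outside its range is refused whole. The fingers move at their own pace and stop on an object; "force" is the grip in N (left out, the last holds). Time passes only in rows, so rows that do not move let the fingers close. It gives the time, the measured TCP pose, the force and the opening at its end, in the units of the state.
- sense(): the state, without advancing time (a new reading comes with each control period).
- grab_frame(name): name is "scene" or "top" or "wrist"; returns the picture (420x560x3 uint8, blue, green, red); there is no depth.
- camera_model(name): a dict with "fx", "fy", "cx", "cy" (pixels), "R" (3x3) and "t" (3): a world point X has camera coordinates R X + t. Camera axes: x right, y down, z forward; pixel columns grow to the right and rows downward; lengths in mm; the calibration is good to about 2 mm. A picture is of the moment at which its call begins: read the wrist's pose just before it. camera_model takes no time and is no camera call; for the wrist camera it gives the pose at the moment of the call.
- sign_off(): hands the job in, once; it reports no verdict.
The state is a dict: "clock": time; "qpos": joint angles; "qvel": joint speeds; "joint_efforts": joint torques, N m; "eef_pos": TCP position; "tcp_rot": TCP orientation; "contact_force": force on the tool from outside, world axes, zero at the start; "wrist_torque": the same for the moment, N m; "opening": opening from 0.0 (shut) to 1.0 (fully open).
Only numpy, scipy, OpenCV 4.12 (cv2) and the standard library are available. Lean on these libraries where they do the work, as an engineer would, in place of code of your own. Each camera call takes 0.05 s, during which the arm holds its last target. There are 200 camera calls.

## Task

Clear the lid of the low steel chest: put the square bar offcut into the bin that already holds bar offcuts and the pipe collar into the bin that already holds collars. Then, before touching the catch knob, tug the lid up by its handle to learn whether the hidden catch holds it; if it does, let the lid down, slide the knob all the way to release it, and then lift the lid by its handle to roughly 50 degrees open and finish while still holding it there with the gripper, because it falls shut by itself. Leave the round can, the jar and the wooden block that stand about where they are.

Things in the scene. Friction and masses are not known exactly. Their poses are not given: they have to be found in the camera images.
- chest: grey steel chest fixed to the bench, 180 (its x) x 260 (its y) x 90 mm high, with a closed flat lid whose upper face is 98.5 mm above the bench. Origin: centre of its underside; z up, x from its front (catch and handle side, towards the robot) to its back (hinge side), y to the left as seen from the robot. Grinding discs are kept inside.
- lid (a joint): angle of the chest's lid, rad: 0 closed, growing as the handle side swings up about the hinge along the back edge; upright is 1.57. The lid weighs about 0.5 kg, swings freely and falls shut when let go below upright. A hidden hook inside may or may not hold it (nothing seen from outside tells which): if caught, the lid comes up only 0.06 rad (about 9 mm at the handle) and stops hard; if free, it goes on opening. It need not be pulled with more than 15 N to tell.
- lid_handle (a point): middle of the round steel bar handle on the lid, a bar 80 mm long along the chest's y and 11 mm thick on a post at either end (68 mm apart), standing 35 mm above the lid's upper face, at the middle of the front part of the lid; 145 mm in front of the hinge line and 43 mm above it when closed. Fingers fit round the bar from above, closing along the chest's x; the bar may turn between the fingers while the lid swings.
- lid_hinge (a point): middle of the lid's hinge line, which runs along the chest's y at the top of its back edge (height 90 mm)
- catch (a joint): travel of the catch slide, m: 0 to 0.036; grows as the knob goes to the chest's +y (left as seen from the robot). It starts at 0 to 0.006 and stays where it is left (friction about 3 N). Moved to 0.034 or more it pushes the hidden hook clear of the lid, and the hook stays clear. It is stiff to move while the lid is being pulled up against the hook, so let the lid down first.
- catch_knob (a point): grip point of the upright catch knob, on a small ledge on the chest's front, 115 mm in front of the chest's centre line. Knob 16 (chest x) x 14 (chest y) mm, from 66 to 108 mm above the bench; this point is 92 mm above the bench on the knob's axis.
- bar: loose offcut of square steel bar, 70 x 18 x 18 mm, about 0.17 kg, lying on the lid left or right of its middle. Origin: centre of its underside; x along its length.
- collar: loose steel pipe collar (short tube), 42 mm outside, 28 mm bore, 24 mm high, about 0.14 kg, standing flat on the lid on the other side. Origin: centre of its underside.
- bar_bin: grey open bin 150 x 150 x 60 mm, walls and floor 4 mm, fixed, left or right of the chest; three bar offcuts lie in its far part (its +x, more than 30 mm beyond the centre, up to 40 mm high). Origin: centre of its underside; x away from the robot, z up. The free part of its floor is on the robot's side, around 25 mm to the robot's side of the centre.
- collar_bin: the same bin on the other side, with three collars standing in its far part (more than 27 mm beyond the centre, 28 mm high). Origin and free floor as for the bar bin.
- oil_can: a bystander: plain round can, 52 mm across, 150 mm tall, standing beyond the right bin, origin at its underside; to be left alone
- jar: a bystander: small round jar, 60 mm across, 70 mm tall, standing at the left front corner of the chest, origin at its underside; to be left alone
- wood_block: a bystander: wooden block 90 x 55 x 40 mm, lying beyond the left bin, origin at its underside; to be left alone

How it is judged (in metres and radians):
On the way, in this order (a step that is already met when the one before it is completed fails the run):
1. bar and collar lie released, each in the bin of its kind, the lid still shut (x of bar in the frame of bar_bin between -0.075 and 0.075 m and y of bar in the frame of bar_bin between -0.075 and 0.075 m and z of bar in the frame of bar_bin below 0.06 m and linear speed of each of bar, collar below 0.03 m/s and contact force between the fingers and bar below 0.1 N and x of collar in the frame of collar_bin between -0.075 and 0.075 m and y of collar in the frame of collar_bin between -0.075 and 0.075 m and z of collar in the frame of collar_bin below 0.06 m and contact force between the fingers and collar below 0.1 N and value of joint lid below 0.02 rad), for 0.2 s.
2. the lid is tugged up at least 0.025 rad with the fingers, the catch slide not yet moved from where it started (4 mm) (value of joint lid above 0.025 rad and contact force between the fingers and lid above 0.5 N and distance of catch_knob from where it was at the start of the episode below 0.004 m), for 0.1 s.
At the end, for the whole second after the job is handed in: The lid is held still by the fingers between 0.65 and 1.15 rad (37 to 66 degrees) open, with the bar at rest in the bar bin and the collar at rest in the collar bin, both let go and below the rims (x of bar in the frame of bar_bin between -0.075 and 0.075 m and y of bar in the frame of bar_bin between -0.075 and 0.075 m and z of bar in the frame of bar_bin below 0.06 m and linear speed of each of bar, collar below 0.03 m/s and contact force between the fingers and bar below 0.1 N and x of collar in the frame of collar_bin between -0.075 and 0.075 m and y of collar in the frame of collar_bin between -0.075 and 0.075 m and z of collar in the frame of collar_bin below 0.06 m and contact force between the fingers and collar below 0.1 N and value of joint lid between 0.65 and 1.15 rad and velocity of joint lid between -0.05 and 0.05 rad/s and contact force between the fingers and lid above 0.8 N); the arm keeps its last pose, push and grip.
It fails at once if one of the bystanders is moved by more than 30 mm (distance of any of oil_can, jar, wood_block from where it was at the start of the episode above 0.03 m).
It also fails if it takes over 72 s, if anything falls off the work surface, if the arm or the gripper's body presses on something with over 40 N, if the wrist force passes 120 N, or if a joint passes its speed limit or range.

## Working session

There is one attempt and no reset: what is moved stays moved. The work goes in short steps, Python scripts to look and compute and a tool call to move; the robot and the scene stay as the last step left them, time stands still between calls to the robot, and variables do not carry over. Pictures are saved under pics/ and viewed, about 8 in all and at most 12, crops included, and the job is handed in when it is done.

Besides the shell and the picture viewer there is one more tool, called after ">>>" as name(argument=value, ...), one argument or row to a line, values as JSON. step_arm: Moves the arm, as the interface text tells. Its arguments: {"type":"object","properties":{"commands":{"type":"array","items":{"type":"array"}},"force":{"type":"number"}},"required":["commands"]}

```bash
mkdir -p pics; python3 - <<'E'
from rig import *
import cv2
print(sense())
for n in("scene","top"):
    cv2.imwrite(f"pics/{n}0.png",grab_frame(n)); print(n,camera_model(n))
E
```

```text
{'clock': 0.0, 'qpos': array([ 1.34458490e+00,  3.53650702e-01,  1.63415112e+00,  2.88692722e-05,
        1.15519899e+00, -2.44228732e-03]), 'qvel': array([-0.00035888,  0.00087857,  0.0007364 , -0.00048306, -0.00055913,
       -0.00045919]), 'joint_efforts': array([-1.01208982e-03, -6.05244470e+01, -3.42072415e+01, -1.71029160e-04,
        9.42610495e-03, -4.35487635e-06]), 'eef_pos': array([138.65861294, 609.17682813, 403.95264677]), 'tcp_rot': array([-3.14018456e+00, -2.98344007e-05,  2.91781182e+00]), 'contact_force': array([-0.08938077, -0.2554029 ,  0.05841231]), 'wrist_torque': array([ 0.0230611 , -0.01557086,  0.02244856]), 'opening': 0.9990095751913606}
scene {'fx': 536.8911299599541, 'fy': 536.8911299599541, 'cx': 272.55598091867677, 'cy': 209.51216031745386, 'R': array([[-0.5726361 ,  0.81974166,  0.01055957],
       [ 0.60462237,  0.43099158, -0.66983434],
       [-0.5536422 , -0.37718677, -0.74243549]]), 't': array([ 333.58092639, -254.74692238, 1692.15392979])}
top {'fx': 406.4310037388023, 'fy': 406.4310037388023, 'cx': 278.21407837977176, 'cy': 215.69154453020965, 'R': array([[-0.02491773, -0.9994277 , -0.02287752],
       [-0.99570584,  0.02685289, -0.08859349],
       [ 0.08915711,  0.02057173, -0.99580511]]), 't': array([  19.67961326,  550.68942084, 1191.52282422])}
```

View pics/scene0.png

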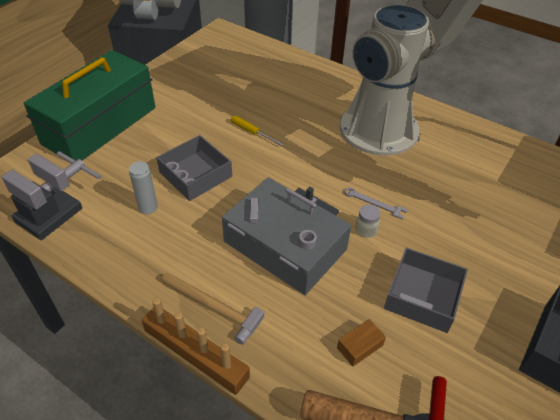

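View pics/top0.png

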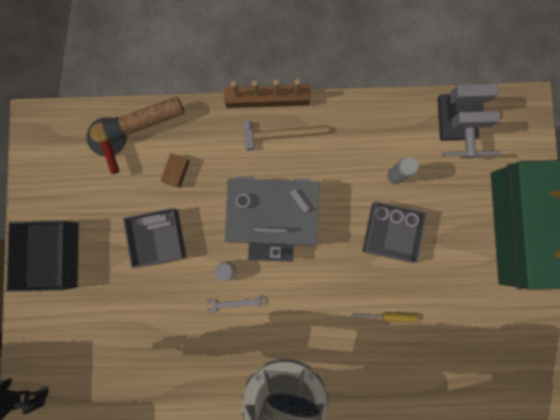

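The scene shows the bar on the lid's right and the collar on its left. The bar bin is on the left (top ~155,238) and the collar bin on the right (~395,232). Next, an enlarged crop of the top view.

```bash
python3 - <<'E'
import cv2
im=cv2.imread("pics/top0.png")
c=im[165:280,215:330]; c=cv2.convertScaleAbs(c,alpha=1.8)
a=cv2.resize(c,None,fx=5,fy=5,interpolation=cv2.INTER_CUBIC)
cv2.imwrite("pics/cropA.png",a)
b=cv2.convertScaleAbs(im[195:275,115:195],alpha=1.8);d=cv2.convertScaleAbs(im[195:275,355:435],alpha=1.8)
cv2.imwrite("pics/cropB.png",cv2.resize(cv2.hconcat([b,d]),None,fx=5,fy=5,interpolation=cv2.INTER_CUBIC))
E
```

```text
(no output)
```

View pics/cropA.png

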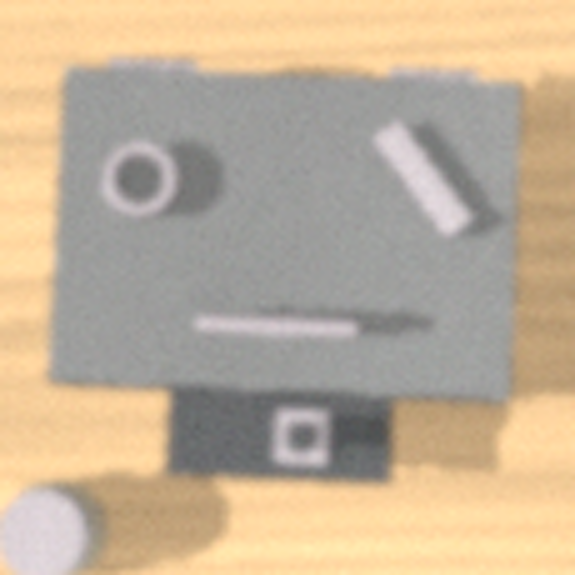

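View pics/cropB.png

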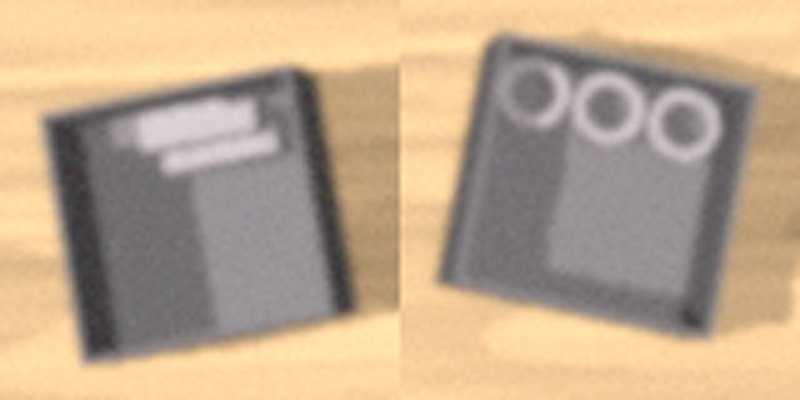

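Crop A gives the collar top at (140,178), bar corners at (374,138), (402,120), (472,215) and (447,237), handle ends at (195,323) and (357,328), and the knob top at (301,436). Crop B gives the bin rim corners.

```bash
cat > h.py <<'E'
import numpy as np
def bp(u,v,z,cam):
    from rig import camera_model
    c=camera_model(cam) if isinstance(cam,str) else cam
    R=np.array(c["R"]);t=np.array(c["t"])
    d=R.T@np.array([(u-c["cx"])/c["fx"],(v-c["cy"])/c["fy"],1]);o=-R.T@t
    return o+d*(z-o[2])/d[2]
E
python3 - <<'E'
from h import *
np.set_printoptions(precision=1,suppress=True)
f=lambda P,z,u0,v0:np.array([bp(u0+(x+.5)/5-.5,v0+(y+.5)/5-.5,z,"top") for x,y in P])
A=lambda P,z:f(P,z,215,165)
B=lambda P:f(P,60,115,195)
C=lambda P:f([(x-400,y) for x,y in P],60,355,195)
print("collar",A([(140,178)],122.5))
b=A([(374,138),(402,120),(472,215),(447,237)],116.5);d=(b[2]+b[3]-b[0]-b[1])/2
print("bar",b.mean(0),np.linalg.norm(d),np.arctan2(d[1],d[0]))
h=A([(195,323),(357,328)],133.5);print("handle",h.mean(0),h[1]-h[0])
print("knob",A([(301,436)],108))
l=A([(67,67),(523,85),(510,401),(50,381)],98.5)
print("lid",l,l.mean(0),np.linalg.norm(l[0]-l[1]),np.linalg.norm(l[1]-l[2]))
for n,q in(("barbin",B([(45,118),(295,68),(352,310),(85,360)])),("colbin",C([(498,35),(757,88),(710,337),(440,283)]))):
    x=(q[0]+q[1]-q[2]-q[3])/2;print(n,q.mean(0),np.linalg.norm(x),np.arctan2(x[1],x[0]), q.mean(0)-25*x/np.linalg.norm(x))
print("jar",A([(42,530)],70))
E
```

```text
collar [[587.9 100.8 122.5]]
bar [584.7 -56.1 116.5] 67.04306638062796 -2.5392762489286644
handle [503.7  27.  133.5] [ -5. -88.   0.]
knob [[443.6  15.6 108. ]]
lid [[ 655.7  143.9   98.5]
 [ 637.9 -114.3   98.5]
 [ 460.1 -101.    98.5]
 [ 477.8  155.9   98.5]] [557.9  21.1  98.5] 258.76370618348744 178.29282121177346
barbin [494.6 369.6  60. ] 144.50618497215717 0.20051624946236596 [470.1 364.6  60. ]
colbin [ 492.9 -329.5   60. ] 146.86834411516662 -0.2559870576380764 [ 468.7 -323.2   60. ]
jar [[393.9 166.   70. ]]
```

```bash
cat >> h.py <<'E'
def go(x,y,z,yaw):
    "print remaining tool-frame shift and turn to TCP target (tool down)"
    from rig import sense
    from scipy.spatial.transform import Rotation as Ro
    s=sense();R=Ro.from_euler('xyz',s["tcp_rot"]).as_matrix()
    d=R.T@(np.array([x,y,z])-s["eef_pos"])
    t=-(yaw-s["tcp_rot"][2]);t=(t+np.pi)%(2*np.pi)-np.pi
    print("t",round(s["clock"],2),"shift",d.round(1),"len",np.linalg.norm(d).round(1),"turn",round(t,3),"F",s["contact_force"].round(1),"q",s["qpos"].round(2),"pos",s["eef_pos"].round(1),"rpy",s["tcp_rot"].round(3),"op",round(s["opening"],3))
E
```

>>> step_arm(
  commands=[
    [[-39, -37, 0], 0, 1],
    [[-39, -37, 0], 0, 1],
    [[-39, -37, 0], 0, 1],
    [[-39, -37, 0], 0, 1],
    [[-39, -37, 0], 0, 1],
    [[-39, -37, 0], 0, 1],
    [[-39, -37, 0], 0, 1],
    [[-39, -37, 0], 0, 1],
    [[-39, -37, 0], 0, 1],
    [[-39, -37, 0], 0, 1],
    [[-39, -37, 0], 0, 1],
    [[-39, -37, 0], 0, 1],
    [[-39, -37, 0], 0, 1],
    [[-39, -37, 0], 0, 1],
    [[-39, -37, 0], 0, 1],
  ],
)

```text
clock: 1.98
eef_pos: [597.1, -80.8, 402.1]
tcp_rot: [-3.14, -0.001, 2.923]
contact_force: [0.6, 0.6, 0.5]
opening: 0.999
```

```bash
python3 -c "
from h import *;go(585,-56,380,0.602)"
```

```text
t 1.98 shift [17.2 21.6 22.1] len 35.4 turn 2.321 F [0.6 0.6 0.5] q [-0.14  0.32  1.69 -0.    1.14 -1.49] pos [597.1 -80.8 402.1] rpy [-3.140e+00 -1.000e-03  2.923e+00] op 0.999
```

>>> step_arm(
  commands=[
    [[17, 22, 0], 0, 1],
    [[0, 0, 0], 0.18, 1],
    [[0, 0, 0], 0.18, 1],
    [[0, 0, 0], 0.18, 1],
    [[0, 0, 0], 0.18, 1],
    [[0, 0, 0], 0.18, 1],
    [[0, 0, 0], 0.18, 1],
    [[0, 0, 0], 0.18, 1],
    [[0, 0, 0], 0.18, 1],
    [[0, 0, 0], 0.18, 1],
    [[0, 0, 0], 0.18, 1],
    [[0, 0, 0], 0.18, 1],
    [[0, 0, 0], 0.18, 1],
    [[0, 0, 0], 0.16, 1],
    [[0, 0, 0], 0, 1],
  ],
)

```text
clock: 3.85
eef_pos: [577.4, -46.1, 396.2]
tcp_rot: [-3.131, 0.013, 0.531]
contact_force: [-0.6, -0.1, 0.4]
opening: 0.999
```

```bash
python3 -c "
from h import *;go(585,-56,380,0.602)
from rig import *
import cv2
c=camera_model('wrist');f=grab_frame('wrist');print(c)
import pickle;pickle.dump(c,open('w1.pkl','wb'))
cv2.imwrite('pics/w1.png',cv2.convertScaleAbs(f,alpha=1.5))"
```

```text
t 3.85 shift [ 1.7 12.6 16.1] len 20.5 turn -0.071 F [-0.6 -0.1  0.4] q [-0.08  0.3   1.74  0.    1.13  0.96] pos [577.4 -46.1 396.2] rpy [-3.131  0.013  0.531] op 0.999
{'fx': 290.1974838820656, 'fy': 290.1974838820656, 'cx': 273.8962968111096, 'cy': 217.29030411894902, 'R': array([[ 0.50627836, -0.86230384, -0.01069131],
       [-0.82920577, -0.49017596,  0.26859881],
       [-0.23685441, -0.12712047, -0.9631928 ]]), 't': array([-327.01348006,  419.66327942,  500.75532358])}
```

View pics/w1.png

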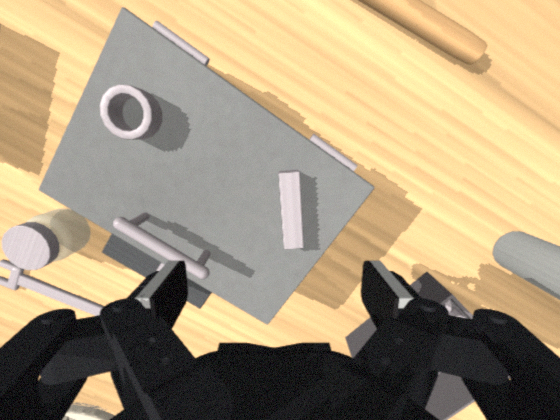

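The wrist view shows the bar's top corners at (279,173), (299,172), (302,245) and (284,248), the collar rim centre at (126,112), and the handle ends at (119,223) and (203,272).

```bash
cat >> h.py <<'E'
def gp(x,y,z,yaw):
    "same, target given for the grasp point (155 ahead)"
    from rig import sense
    from scipy.spatial.transform import Rotation as Ro
    R=Ro.from_euler('xyz',sense()["tcp_rot"]).as_matrix()
    go(*(np.array([x,y,z])-155*R[:,2]),yaw)
E
python3 - <<'E'
from h import *
import pickle
c=pickle.load(open('w1.pkl','rb'))
f=lambda P,z:np.array([bp(x,y,z,c) for x,y in P])
b=f([(279,173),(299,172),(302,245),(284,248)],116.5);d=(b[2]+b[3]-b[0]-b[1])/2
print("bar",b.mean(0),np.linalg.norm(d),np.linalg.norm(b[0]-b[1]),np.arctan2(d[1],d[0])+np.pi)
print("collar",f([(126,112)],122.5))
h=f([(119,223),(203,272)],133.5);print("handle",h,h.mean(0),h[1]-h[0])
l=f([(124,9),(373,187),(268,323),(40,189)],98.5);print("lid",l,l.mean(0))
gp(585,-56,225,0.605)
E
```

```text
bar [583.66948712 -55.64176712 116.5       ] 67.77401545417058 17.115365603994917 0.5989316060378496
collar [[587.36118996 100.54739375 122.5       ]]
handle [[504.29513503  66.40567685 133.5       ]
 [500.0277254  -14.88660506 133.5       ]] [502.16143022  25.75953589 133.5       ] [ -4.26740963 -81.29228191   0.        ]
lid [[ 654.67017819  143.25420866   98.5       ]
 [ 638.23029442 -112.26154463   98.5       ]
 [ 462.27413215 -101.75330675   98.5       ]
 [ 478.24216706  155.37047834   98.5       ]] [558.35419295  21.1524589   98.5       ]
t 3.9 shift [ 3.7 14.1 16.1] len 21.7 turn -0.072 F [-0.5 -0.5 -0.3] q [-0.08  0.3   1.74  0.    1.13  0.95] pos [577.5 -46.1 396.2] rpy [-3.131  0.013  0.533] op 0.999
```

>>> step_arm(
  commands=[
    [[3, 14, 16], -0.07, 1],
    [[0, 0, 30], 0, 1],
    [[0, 0, 30], 0, 1],
    [[0, 0, 0], 0, 1],
  ],
)

```text
clock: 4.4
eef_pos: [585.6, -55.2, 318.9]
tcp_rot: [-3.13, 0.011, 0.622]
contact_force: [-0.3, 0.7, 0.6]
opening: 1.001
```

```bash
python3 -c "
from h import *;gp(584,-56,119.5,0.6)"
```

```text
t 4.4 shift [ 0.5  2.  44.4] len 44.4 turn 0.022 F [-0.3  0.7  0.6] q [-0.1   0.39  1.78  0.    0.98  0.85] pos [585.6 -55.2 318.9] rpy [-3.13   0.011  0.622] op 1.001
```

>>> step_arm(
  commands=[
    [[0, 2, 22], 0.02, 0.7],
    [[0, 0, 21], 0, 0.5],
    [[0, 0, 0], 0, 0.4],
    [[0, 0, 0], 0, 0],
    [[0, 0, 0], 0, 0],
    [[0, 0, 0], 0, 0],
    [[0, 0, 0], 0, 0],
  ],
  force=50,
)

```text
clock: 5.28
eef_pos: [588.4, -56.1, 282.5]
tcp_rot: [-3.136, 0.005, 0.61]
contact_force: [0.1, -0.7, -2.1]
opening: 0.194
```

```bash
python3 -c "
from h import *;gp(584,-56,119.5,0.6)"
```

```text
t 5.28 shift [-2.8 -1.6  8. ] len 8.6 turn 0.01 F [ 0.1 -0.7 -2.1] q [-0.1   0.44  1.8   0.    0.9   0.86] pos [588.4 -56.1 282.5] rpy [-3.136  0.005  0.61 ] op 0.194
```

>>> step_arm(
  commands=[
    [[-1, 0, 0], 0, 0.4],
    [[0, 0, 0], 0, 0.4],
    [[0, 0, 7], 0, 0.4],
    [[0, 0, 0], 0, 0.4],
  ],
)

```text
clock: 5.78
eef_pos: [587.6, -56.7, 275.3]
tcp_rot: [-3.136, 0.005, 0.61]
contact_force: [-0.0, -0.1, -0.4]
opening: 0.404
```

```bash
python3 -c "
from h import *;gp(584,-56,119.5,0.6)"
```

```text
t 5.78 shift [-1.8 -1.7  0.8] len 2.6 turn 0.01 F [-0.  -0.1 -0.4] q [-0.1   0.45  1.81  0.    0.89  0.86] pos [587.6 -56.7 275.3] rpy [-3.136  0.005  0.61 ] op 0.404
```

>>> step_arm(
  commands=[
    [[-1, -1, 0], 0, 0],
    [[0, 0, 0], 0, 0],
    [[0, 0, 0], 0, 0],
    [[0, 0, 0], 0, 0],
    [[0, 0, -40], 0, 0],
    [[0, 0, -40], 0, 0],
    [[0, 0, -20], 0, 0],
  ],
  force=60,
)

```text
clock: 6.65
eef_pos: [585.8, -56.6, 375.0]
tcp_rot: [-3.132, 0.009, 0.61]
contact_force: [1.1, 0.0, -2.1]
opening: 0.194
```

```bash
python3 -c "
from h import *;gp(470,365,215,1.77)"
```

```text
t 6.65 shift [ 148.1 -410.3    7.6] len 436.3 turn -1.16 F [ 1.1  0.  -2.1] q [-0.1   0.33  1.74  0.    1.09  0.86] pos [585.8 -56.6 375. ] rpy [-3.132  0.009  0.61 ] op 0.194
```

>>> step_arm(
  commands=[
    [[18, -51, 0], 0, 0],
    [[18, -51, 0], 0, 0],
    [[18, -51, 0], 0, 0],
    [[18, -51, 0], 0, 0],
    [[18, -51, 0], 0, 0],
    [[18, -51, 0], 0, 0],
    [[18, -51, 0], 0, 0],
    [[10, -30, 0], 0, 0],
    [[0, 0, 0], -0.16, 0],
    [[0, 0, 0], -0.16, 0],
    [[0, 0, 0], -0.16, 0],
    [[0, 0, 0], -0.16, 0],
    [[0, 0, 0], -0.16, 0],
    [[0, 0, 0], -0.16, 0],
    [[0, 0, 0], -0.12, 0],
    [[0, 0, 0], 0, 0],
  ],
)

```text
clock: 8.65
eef_pos: [469.9, 350.3, 374.3]
tcp_rot: [-3.125, -0.0, 1.724]
contact_force: [-0.6, 0.4, -1.2]
opening: 0.192
```

```bash
python3 -c "
from h import *;gp(470,365,35,1.77)"
```

```text
t 8.65 shift [ 14.5   8.1 184.2] len 184.9 turn -0.046 F [-0.6  0.4 -1.2] q [0.64 0.33 1.74 0.01 1.09 0.48] pos [469.9 350.3 374.3] rpy [-3.125 -0.     1.724] op 0.192
```

>>> step_arm(
  commands=[
    [[15, 8, 30], -0.05, 0],
    [[0, 0, 45], 0, 0],
    [[0, 0, 45], 0, 0],
    [[0, 0, 35], 0, 0],
    [[0, 0, 0], 0, 0],
  ],
)

```text
clock: 9.28
eef_pos: [473.4, 366.8, 215.7]
tcp_rot: [-3.126, -0.002, 1.759]
contact_force: [-0.1, -0.8, -1.5]
opening: 0.191
```

```bash
python3 -c "
from h import *;gp(470,365,30,1.77)"
```

```text
t 9.28 shift [-1.4 -0.9 30.7] len 30.8 turn -0.011 F [-0.1 -0.8 -1.5] q [0.65 0.55 1.82 0.01 0.79 0.46] pos [473.4 366.8 215.7] rpy [-3.126e+00 -2.000e-03  1.759e+00] op 0.191
```

>>> step_arm(
  commands=[
    [[-1, -1, 30], 0, 0],
    [[0, 0, 0], 0, 0],
    [[0, 0, 0], 0, 0.5],
    [[0, 0, 0], 0, 0.5],
    [[0, 0, 0], 0, 0.5],
    [[0, 0, -40], 0, 0.5],
    [[0, 0, -50], 0, 0.5],
    [[0, 0, -50], 0, 0.5],
    [[0, 0, -40], 0, 1],
    [[0, 0, 0], 0, 1],
  ],
)

```text
clock: 10.52
eef_pos: [476.7, 367.0, 382.0]
tcp_rot: [-3.139, -0.008, 1.754]
contact_force: [0.2, 0.7, -0.5]
opening: 0.902
```

```bash
python3 -c "
from h import *;gp(587.5,100.5,200,1.76)
from rig import *
import cv2
f=grab_frame('top');cv2.imwrite('pics/top1.png',f)
f=grab_frame('wrist');cv2.imwrite('pics/w2.png',cv2.convertScaleAbs(f,alpha=1.5))"
```

```text
t 10.53 shift [-283.7   60.9   24.6] len 291.2 turn -0.006 F [ 0.2  0.7 -0.5] q [0.65 0.34 1.71 0.01 1.09 0.46] pos [476.7 367.  382. ] rpy [-3.139 -0.008  1.754] op 0.902
```

View pics/w2.png

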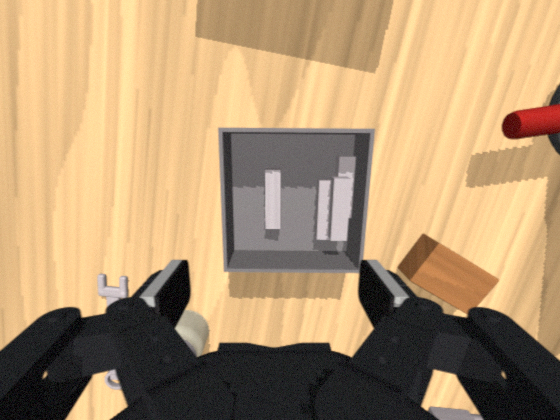

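The bar lies flat in the free part of its bin (272,200), separate from the three others. On to the collar.

>>> step_arm(
  commands=[
    [[-56, 12, 0], 0, 1],
    [[-56, 12, 0], 0, 1],
    [[-56, 12, 0], 0, 1],
    [[-56, 12, 0], 0, 1],
    [[-50, 10, 20], 0, 1],
    [[0, 0, 0], 0, 1],
  ],
)

```text
clock: 11.38
eef_pos: [582.6, 100.0, 345.8]
tcp_rot: [-3.12, -0.004, 1.757]
contact_force: [0.2, -0.2, -0.0]
opening: 1.001
```

```bash
python3 -c "
from h import *;gp(587.5,100.5,118,1.76)"
```

```text
t 11.38 shift [-1.3  9.7 72.7] len 73.3 turn -0.003 F [ 0.2 -0.2 -0. ] q [ 0.17  0.37  1.75  0.    1.04 -0.02] pos [582.6 100.  345.8] rpy [-3.12  -0.004  1.757] op 1.001
```

>>> step_arm(
  commands=[
    [[-1, 10, 20], 0, 1],
    [[0, 0, 25], 0, 0.8],
    [[0, 0, 20], 0, 0.8],
    [[0, 0, 0], 0, 0.8],
  ],
)

```text
clock: 11.88
eef_pos: [589.1, 102.0, 274.4]
tcp_rot: [-3.112, -0.005, 1.756]
contact_force: [-0.3, 0.0, -0.1]
opening: 0.802
```

```bash
python3 -c "
from h import *;gp(587.5,100.5,118,1.76)"
```

```text
t 11.88 shift [-2.   2.7  1.4] len 3.6 turn -0.004 F [-0.3  0.  -0.1] q [ 0.17  0.47  1.79  0.01  0.92 -0.02] pos [589.1 102.  274.4] rpy [-3.112 -0.005  1.756] op 0.802
```

>>> step_arm(
  commands=[
    [[-2, 3, 1], 0, 0.6],
    [[0, 0, 0], 0, 0.3],
    [[0, 0, 0], 0, 0.3],
    [[0, 0, 0], 0, 0.3],
    [[0, 0, 0], 0, 0.3],
    [[0, 0, -40], 0, 0.3],
    [[0, 0, -45], 0, 0.3],
    [[0, 0, -20], 0, 0.3],
    [[0, 0, 0], 0, 0.3],
  ],
)

```text
clock: 13.0
eef_pos: [595.6, 101.3, 382.8]
tcp_rot: [-3.113, -0.005, 1.757]
contact_force: [-0.6, 0.3, -1.6]
opening: 0.467
```

```bash
python3 -c "
from h import *;gp(468.7,-323,215,-0.256)"
```

```text
t 13.0 shift [-394.4 -198.3   16.5] len 441.8 turn 2.013 F [-0.6  0.3 -1.6] q [ 0.16  0.35  1.69  0.01  1.13 -0.02] pos [595.6 101.3 382.8] rpy [-3.113 -0.005  1.757] op 0.467
```

>>> step_arm(
  commands=[
    [[-49, -25, 0], 0, 0.3],
    [[-49, -25, 0], 0, 0.3],
    [[-49, -25, 0], 0, 0.3],
    [[-49, -25, 0], 0, 0.3],
    [[-49, -25, 0], 0, 0.3],
    [[-49, -25, 0], 0, 0.3],
    [[-49, -25, 0], 0, 0.3],
    [[-35, -16, 0], 0, 0.3],
    [[0, 0, 0], 0.18, 0.3],
    [[0, 0, 0], 0.18, 0.3],
    [[0, 0, 0], 0.18, 0.3],
    [[0, 0, 0], 0.18, 0.3],
    [[0, 0, 0], 0.18, 0.3],
    [[0, 0, 0], 0.18, 0.3],
    [[0, 0, 0], 0.18, 0.3],
    [[0, 0, 0], 0.18, 0.3],
    [[0, 0, 0], 0.18, 0.3],
    [[0, 0, 0], 0.18, 0.3],
  ],
)

```text
clock: 15.25
eef_pos: [467.4, -315.6, 360.6]
tcp_rot: [-3.133, 0.055, -0.101]
contact_force: [0.0, 0.0, -1.1]
opening: 0.47
```

```bash
python3 -c "
from h import *;gp(468.7,-323,30,-0.256)"
```

```text
t 15.25 shift [ 20.2  10.2 174.9] len 176.4 turn 0.155 F [ 0.   0.  -1.1] q [-0.59  0.32  1.79 -0.02  1.09  1.09] pos [ 467.4 -315.6  360.6] rpy [-3.133  0.055 -0.101] op 0.47
```

>>> step_arm(
  commands=[
    [[10, 5, 0], 0.08, 0.3],
    [[10, 5, 0], 0.08, 0.3],
    [[0, 0, 0], 0, 0.3],
    [[0, 0, 40], 0, 0.3],
    [[0, 0, 40], 0, 0.3],
    [[0, 0, 40], 0, 0.3],
    [[0, 0, 20], 0, 0.3],
    [[0, 0, 0], 0, 0.3],
  ],
)

```text
clock: 16.25
eef_pos: [473.7, -323.2, 208.7]
tcp_rot: [-3.138, 0.065, -0.257]
contact_force: [-0.5, -0.2, -0.7]
opening: 0.472
```

```bash
python3 -c "
from h import *;gp(468.7,-323,30,-0.256)"
```

```text
t 16.25 shift [ 6.8  1.7 23.6] len 24.6 turn -0.001 F [-0.5 -0.2 -0.7] q [-0.6   0.54  1.86 -0.02  0.81  1.25] pos [ 473.7 -323.2  208.7] rpy [-3.138  0.065 -0.257] op 0.472
```

>>> step_arm(
  commands=[
    [[5, 1, 12], 0, 0.3],
    [[2, 0, 12], 0, 0.3],
    [[0, 0, 0], 0, 0.3],
    [[0, 0, 0], 0, 0.7],
    [[0, 0, 0], 0, 0.7],
    [[0, 0, 0], 0, 0.7],
    [[0, 0, -40], 0, 0.7],
    [[0, 0, -50], 0, 0.7],
    [[0, 0, -50], 0, 0.7],
    [[0, 0, -40], 0, 0.7],
    [[0, 0, 0], 0, 0.7],
  ],
)

```text
clock: 17.62
eef_pos: [490.9, -329.6, 372.0]
tcp_rot: [-3.139, 0.06, -0.255]
contact_force: [0.4, -0.1, -0.2]
opening: 0.702
```

```bash
python3 -c "
from h import *;gp(502.5,25.5,200,1.51)
from rig import *
import cv2
f=grab_frame('wrist');cv2.imwrite('pics/w3.png',cv2.convertScaleAbs(f,alpha=1.5))"
```

```text
t 17.62 shift [ -68.  -346.1   22.1] len 353.4 turn -1.765 F [ 0.4 -0.1 -0.2] q [-0.59  0.35  1.72 -0.02  1.13  1.25] pos [ 490.9 -329.6  372. ] rpy [-3.139  0.06  -0.255] op 0.702
```

View pics/w3.png

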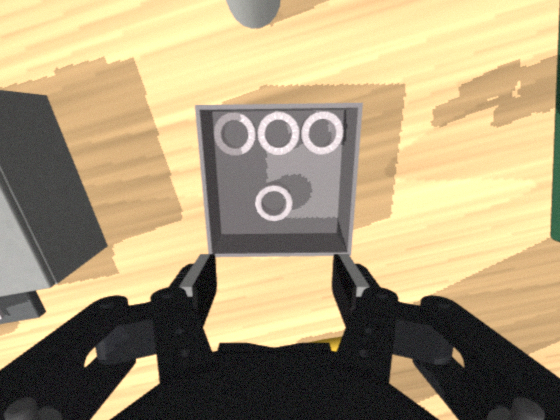

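The collar sits in the free part of its bin (273,202). Next is the handle, turning more slowly to limit the tilt drift.

>>> step_arm(
  commands=[
    [[-12, -58, 0], 0, 0.7],
    [[-12, -58, 0], 0, 0.7],
    [[-12, -58, 0], 0, 0.7],
    [[-12, -58, 0], 0, 0.7],
    [[-12, -58, 0], 0, 0.7],
    [[-8, -45, 0], 0, 0.7],
    [[0, 0, 0], -0.15, 0.7],
    [[0, 0, 0], -0.15, 0.7],
    [[0, 0, 0], -0.15, 0.7],
    [[0, 0, 0], -0.15, 0.7],
    [[0, 0, 0], -0.15, 0.7],
    [[0, 0, 0], -0.15, 0.7],
    [[0, 0, 0], -0.15, 0.7],
    [[0, 0, 0], -0.15, 0.7],
    [[0, 0, 0], -0.15, 0.7],
    [[0, 0, 0], -0.15, 0.7],
    [[0, 0, 0], -0.15, 0.7],
    [[0, 0, 0], -0.1, 0.7],
    [[0, 0, 0], 0, 0.7],
  ],
)

```text
clock: 20.05
eef_pos: [497.6, 22.9, 347.1]
tcp_rot: [-3.037, -0.017, 1.549]
contact_force: [-0.3, 0.1, 0.0]
opening: 0.698
```

```bash
python3 -c "
from h import *;gp(502.5,25.5,170,1.51)"
```

```text
t 20.05 shift [-0.3 23.3 20.6] len 31.1 turn 0.039 F [-0.3  0.1  0. ] q [0.04 0.25 1.92 0.03 1.07 0.04] pos [497.6  22.9 347.1] rpy [-3.037 -0.017  1.549] op 0.698
```

>>> step_arm(
  commands=[
    [[0, 12, 0], 0.02, 0.7],
    [[0, 11, 10], 0.02, 0.7],
    [[0, 0, 10], 0, 0.7],
    [[0, 0, 0], 0, 0.7],
  ],
)

```text
clock: 20.55
eef_pos: [519.6, 22.4, 321.3]
tcp_rot: [-3.033, -0.012, 1.501]
contact_force: [-0.7, 0.4, -0.4]
opening: 0.701
```

```bash
python3 -c "
from h import *;gp(502.5,25.5,133.5,1.51)"
```

```text
t 20.55 shift [-0.3  3.2 33.5] len 33.7 turn -0.009 F [-0.7  0.4 -0.4] q [0.03 0.32 1.9  0.03 1.03 0.09] pos [519.6  22.4 321.3] rpy [-3.033 -0.012  1.501] op 0.701
```

>>> step_arm(
  commands=[
    [[0, 3, 12], 0, 0.7],
    [[0, 0, 12], 0, 0.6],
    [[0, 0, 8], 0, 0.5],
    [[0, 0, 0], 0, 0.4],
  ],
)

```text
clock: 21.05
eef_pos: [518.5, 22.9, 286.5]
tcp_rot: [-3.032, -0.012, 1.501]
contact_force: [0.3, 0.7, -0.9]
opening: 0.4
```

```bash
python3 -c "
from h import *;gp(502.5,25.5,133.5,1.51)"
```

```text
t 21.05 shift [-0.3  0.6 -1.1] len 1.3 turn -0.009 F [ 0.3  0.7 -0.9] q [0.03 0.37 1.92 0.03 0.96 0.09] pos [518.5  22.9 286.5] rpy [-3.032 -0.012  1.501] op 0.4
```

>>> step_arm(
  commands=[
    [[0, 0, 0], 0, 0],
    [[0, 0, 0], 0, 0],
    [[0, 0, 0], 0, 0],
    [[0, 0, 0], 0, 0],
    [[0, 0, -3], 0, 0],
    [[0, 0, -3], 0, 0],
  ],
  force=50,
)

```text
clock: 21.8
eef_pos: [521.3, 22.7, 293.4]
tcp_rot: [-3.039, -0.012, 1.501]
contact_force: [5.9, -1.0, -9.3]
opening: 0.109
```

```bash
python3 -c "
from h import *;gp(502.5,25.5,133.5,1.51)"
```

```text
t 21.8 shift [-0.4 -2.5  6. ] len 6.5 turn -0.009 F [ 5.9 -1.  -9.3] q [0.03 0.36 1.91 0.03 0.97 0.09] pos [521.3  22.7 293.4] rpy [-3.039 -0.012  1.501] op 0.109
```

>>> step_arm(
  commands=[
    [[0, 0, -2], 0, 0],
    [[0, 0, 0], 0, 0],
  ],
)

```text
clock: 22.05
eef_pos: [521.8, 22.6, 295.3]
tcp_rot: [-3.04, -0.012, 1.501]
contact_force: [3.7, -0.4, -11.4]
opening: 0.105
```

>>> step_arm(
  commands=[
    [[0, 0, -2], 0, 0],
    [[0, 0, 0], 0, 0],
  ],
)

```text
clock: 22.3
eef_pos: [522.0, 22.6, 295.8]
tcp_rot: [-3.04, -0.012, 1.501]
contact_force: [3.1, 0.9, -9.4]
opening: 0.105
```

>>> step_arm(
  commands=[
    [[0, 0, -2], 0, 0],
    [[0, 0, -2], 0, 0],
  ],
)

```text
clock: 22.55
eef_pos: [522.1, 22.6, 296.6]
tcp_rot: [-3.04, -0.012, 1.501]
contact_force: [11.8, 0.8, -38.4]
opening: 0.109
```

The lid stops hard after about 9–10 mm and the force jumps to 38 N, so it is caught. I'll let it down.

>>> step_arm(
  commands=[
    [[0, 0, 4], 0, 0],
    [[0, 0, 4], 0, 0],
    [[0, -1, 3], 0, 0],
    [[0, 0, 0], 0, 0],
  ],
)

```text
clock: 23.05
eef_pos: [519.6, 22.8, 287.6]
tcp_rot: [-3.039, -0.012, 1.502]
contact_force: [-2.1, 0.1, -1.0]
opening: 0.106
```

```bash
python3 -c "
from h import *;gp(502.5,25.5,133.5,1.51)"
```

```text
t 23.05 shift [-0.3 -1.4  0.1] len 1.4 turn -0.008 F [-2.1  0.1 -1. ] q [0.03 0.36 1.92 0.03 0.96 0.09] pos [519.6  22.8 287.6] rpy [-3.039 -0.012  1.502] op 0.106
```

>>> step_arm(
  commands=[
    [[0, 0, 0], 0, 0.4],
    [[0, 0, 0], 0, 0.4],
    [[0, 0, -25], 0, 0.4],
    [[0, 0, -30], 0, 0.4],
    [[-20, -30, 0], 0, 0],
    [[-20, -30, 0], 0, 0],
    [[0, 0, 0], 0, 0],
  ],
)

```text
clock: 23.92
eef_pos: [462.4, -14.6, 350.8]
tcp_rot: [-3.042, -0.012, 1.502]
contact_force: [0.7, 0.6, -0.1]
opening: 0.001
```

```bash
python3 -c "
from h import *;gp(441,-14,98,1.502)"
```

```text
t 23.93 shift [-3.8  3.9 98.6] len 98.8 turn -0.0 F [ 0.7  0.6 -0.1] q [-0.04  0.19  1.99  0.02  1.06  0.02] pos [462.4 -14.6 350.8] rpy [-3.042 -0.012  1.502] op 0.001
```

>>> step_arm(
  commands=[
    [[-4, 3, 25], 0, 0],
    [[0, 0, 25], 0, 0],
    [[0, 0, 25], 0, 0],
    [[0, 0, 15], 0, 0],
    [[0, 0, 0], 0, 0],
  ],
)

```text
clock: 24.55
eef_pos: [460.7, -16.2, 259.4]
tcp_rot: [-3.049, -0.013, 1.501]
contact_force: [0.9, 0.5, 0.4]
opening: -0.001
```

```bash
python3 -c "
from h import *;gp(441,-14,98,1.502)
from rig import *
import cv2
f=grab_frame('scene')[150:270,200:400]
f2=grab_frame('wrist')
cv2.imwrite('pics/s4.png',cv2.resize(f,None,fx=4,fy=4,interpolation=cv2.INTER_CUBIC))
cv2.imwrite('pics/w4.png',f2)"
```

```text
t 24.55 shift [-1.2 -4.8  7.5] len 9.0 turn -0.001 F [0.9 0.5 0.4] q [-0.04  0.33  2.07  0.02  0.84  0.01] pos [460.7 -16.2 259.4] rpy [-3.049 -0.013  1.501] op -0.001
```

View pics/s4.png

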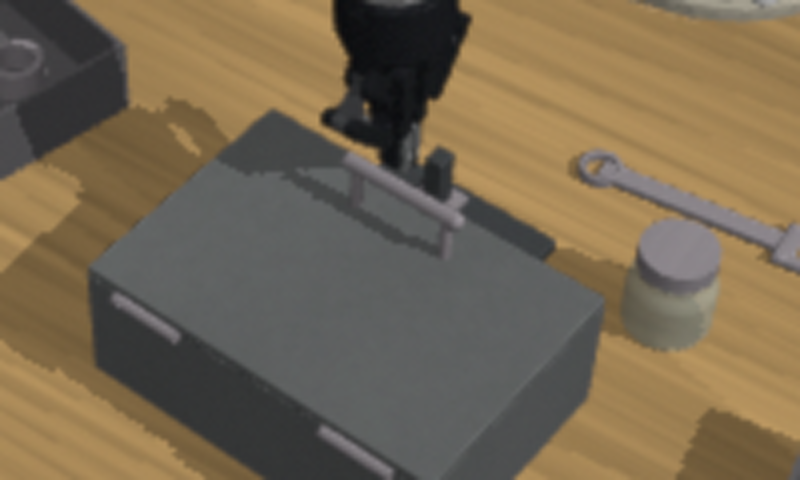

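The closed fingers stand just right of the knob, clear of the lid. Now I push along tool +x.

>>> step_arm(
  commands=[
    [[0, -4, 5], 0, 0],
    [[5, 0, 0], 0, 0],
    [[8, 0, 0], 0, 0],
    [[8, 0, 0], 0, 0],
    [[8, 0, 0], 0, 0],
    [[8, 0, 0], 0, 0],
  ],
)

```text
clock: 25.4
eef_pos: [459.9, 22.8, 257.6]
tcp_rot: [-3.054, -0.011, 1.502]
contact_force: [1.0, -3.8, -3.1]
opening: -0.002
```

```bash
python3 -c "
from h import *;gp(443,33.6,95,1.502)"
```

```text
t 25.4 shift [ 7.8 -3.4  8.6] len 12.0 turn -0.0 F [ 1.  -3.8 -3.1] q [0.04 0.33 2.07 0.03 0.82 0.09] pos [459.9  22.8 257.6] rpy [-3.054 -0.011  1.502] op -0.002
```

Pushing with about 4 N and the knob is moving. I carry on to the stop.

>>> step_arm(
  commands=[
    [[4, -1, 3], 0, 0],
    [[4, 0, 0], 0, 0],
  ],
)

```text
clock: 25.65
eef_pos: [459.7, 28.6, 255.7]
tcp_rot: [-3.056, -0.002, 1.509]
contact_force: [-1.4, -47.5, 4.2]
opening: -0.001
```

>>> step_arm(
  commands=[
    [[3, 0, 0], 0, 0],
    [[3, 0, 0], 0, 0],
  ],
)

```text
clock: 25.9
eef_pos: [459.9, 30.0, 255.9]
tcp_rot: [-3.056, 0.01, 1.517]
contact_force: [-0.3, -27.8, 2.7]
opening: 0.005
```

The hard stop is reached with 28–47 N, so the slide is at its end. I back off and return to the handle.

>>> step_arm(
  commands=[
    [[-5, 0, 0], 0, 0],
    [[-5, 0, 0], 0, 0],
    [[0, 0, -30], 0, 0],
    [[0, 0, -35], 0, 0],
    [[0, 0, -30], 0, 0.4],
    [[0, 0, 0], 0, 0.6],
  ],
)

```text
clock: 26.65
eef_pos: [467.6, 21.5, 353.0]
tcp_rot: [-3.055, 0.006, 1.515]
contact_force: [-0.5, 0.6, 0.3]
opening: 0.415
```

```bash
python3 -c "
from h import *;gp(502.5,25.5,180,1.505)
from rig import *
import cv2
cv2.imwrite('pics/top5.png',cv2.resize(cv2.convertScaleAbs(grab_frame('top')[165:280,215:330],alpha=1.8),None,fx=4,fy=4,interpolation=cv2.INTER_CUBIC))"
```

```text
t 26.65 shift [ 7.  49.5 14.3] len 52.0 turn 0.01 F [-0.5  0.6  0.3] q [0.04 0.19 1.98 0.   1.05 0.1 ] pos [467.6  21.5 353. ] rpy [-3.055  0.006  1.515] op 0.415
```

>>> step_arm(
  commands=[
    [[3, 25, 0], 0, 0.6],
    [[4, 24, 10], 0, 0.6],
    [[0, 0, 4], 0, 0.6],
    [[0, 0, 0], 0, 0.6],
  ],
)

```text
clock: 27.2
eef_pos: [513.2, 26.3, 328.6]
tcp_rot: [-3.045, 0.006, 1.515]
contact_force: [0.1, -0.8, -0.4]
opening: 0.6
```

```bash
python3 -c "
from h import *;gp(502.5,25.5,133,1.505)"
```

```text
t 27.2 shift [-0.3  8.2 40.7] len 41.6 turn 0.01 F [ 0.1 -0.8 -0.4] q [0.05 0.3  1.91 0.   1.03 0.1 ] pos [513.2  26.3 328.6] rpy [-3.045  0.006  1.515] op 0.6
```

>>> step_arm(
  commands=[
    [[0, 8, 10], 0, 0.6],
    [[0, 0, 15], 0, 0.6],
    [[0, 0, 13], 0, 0.5],
    [[0, 0, 0], 0, 0.4],
  ],
)

```text
clock: 27.7
eef_pos: [515.9, 25.7, 286.7]
tcp_rot: [-3.043, 0.006, 1.515]
contact_force: [-0.2, 0.7, -0.4]
opening: 0.403
```

```bash
python3 -c "
from h import *;gp(502.5,25.5,133,1.505)"
```

```text
t 27.7 shift [-0.1  1.8 -0.7] len 1.9 turn 0.01 F [-0.2  0.7 -0.4] q [0.05 0.36 1.93 0.01 0.95 0.1 ] pos [515.9  25.7 286.7] rpy [-3.043  0.006  1.515] op 0.403
```

>>> step_arm(
  commands=[
    [[0, 1, 0], 0, 0],
    [[0, 0, 0], 0, 0],
    [[0, 0, 0], 0, 0],
    [[0, 0, 0], 0, 0],
    [[0, 1, -6], 0, 0],
    [[0, 1, -6], 0, 0],
    [[0, 2, -6], 0, 0],
    [[0, 2, -4], 0, 0],
  ],
  force=50,
)

```text
clock: 28.7
eef_pos: [526.8, 25.1, 309.7]
tcp_rot: [-3.048, 0.006, 1.515]
contact_force: [0.7, -0.2, -5.9]
opening: 0.107
```

```bash
cat >> h.py <<'E'
def lid():
    from rig import sense
    from scipy.spatial.transform import Rotation as Ro
    s=sense();R=Ro.from_euler('xyz',s["tcp_rot"]).as_matrix();g=s["eef_pos"]+155*R[:,2]
    cx=np.array([.998,-.064,0]);H=np.array([648.,15.3,90.]);d=g-H
    a,z=d@cx,d[2];th=np.arctan2(z,-a)-.288
    print("theta",th.round(3),"r",np.hypot(a,z).round(1),"g",g.round(1),"F",s["contact_force"].round(1),"tau",s["wrist_torque"].round(2),"op",round(s["opening"],3),"t",s["clock"],"rpy",s["tcp_rot"].round(3),"q",s["qpos"].round(2))
    r=151.2;P=lambda t:H+cx*(-r*np.cos(t+.288))+np.array([0,0,r*np.sin(t+.288)])+[0,0,0]
    ts=[min(.9,th+.08*k) for k in range(1,13)];prev=P(th)
    for t in ts:
        d=R.T@(P(t)-prev);prev=P(t);print(round(t,2),d.round(1))
E
python3 -c "
from h import *;lid()"
```

```text
theta 0.16 r 151.0 g [512.2  25.  155.4] F [ 0.7 -0.2 -5.9] tau [-0.14 -0.18 -0.11] op 0.107 t 28.7 rpy [-3.048  0.006  1.515] q [0.04 0.34 1.89 0.   1.   0.1 ]
0.24 [ -0.1   4.6 -11.2]
0.32 [ -0.1   5.5 -10.8]
0.4 [ -0.1   6.4 -10.3]
0.48 [-0.1  7.2 -9.7]
0.56 [-0.1  7.9 -9.1]
0.64 [-0.1  8.6 -8.5]
0.72 [-0.1  9.3 -7.8]
0.8 [-0.1  9.9 -7. ]
0.88 [-0.1 10.4 -6.2]
0.9 [-0.   2.7 -1.4]
0.9 [0. 0. 0.]
0.9 [0. 0. 0.]
```

The lid passed 0.16 rad with only about 6 N, so the catch is released. I follow the arc.

>>> step_arm(
  commands=[
    [[0, 4.5, -11], 0, 0],
    [[0, 5.5, -11], 0, 0],
    [[0, 6.5, -10], 0, 0],
    [[0, 7, -10], 0, 0],
  ],
)

```text
clock: 29.2
eef_pos: [555.1, 23.4, 351.3]
tcp_rot: [-3.045, 0.007, 1.515]
contact_force: [1.7, -1.1, -7.9]
opening: 0.104
```

```bash
python3 -c "
from h import *;lid()"
```

```text
theta 0.492 r 152.2 g [540.1  23.2 197.1] F [ 1.7 -1.1 -7.9] tau [-0.27 -0.26 -0.03] op 0.104 t 29.2 rpy [-3.045  0.007  1.515] q [0.04 0.33 1.8  0.   1.11 0.09]
0.57 [-0.1  8.  -9.1]
0.65 [-0.1  8.7 -8.4]
0.73 [-0.1  9.3 -7.7]
0.81 [-0.1  9.9 -6.9]
0.89 [-0.1 10.5 -6.1]
0.9 [-0.   1.  -0.5]
0.9 [0. 0. 0.]
0.9 [0. 0. 0.]
0.9 [0. 0. 0.]
0.9 [0. 0. 0.]
0.9 [0. 0. 0.]
0.9 [0. 0. 0.]
```

>>> step_arm(
  commands=[
    [[0, 8, -9], 0, 0],
    [[0, 8.5, -8], 0, 0],
    [[0, 9.5, -7.5], 0, 0],
    [[0, 9.5, -7], 0, 0],
    [[0, 6, -3.5], 0, 0],
    [[0, 0, 0], 0, 0],
    [[0, 0, 0], 0, 0],
  ],
)

```text
clock: 30.08
eef_pos: [601.7, 20.6, 385.4]
tcp_rot: [-3.039, 0.008, 1.515]
contact_force: [-3.1, -1.2, -2.1]
opening: 0.105
```

```bash
python3 -c "
from h import *;lid()
from rig import *
import cv2
f=grab_frame('scene')[110:320,140:480]
cv2.imwrite('pics/s6.png',cv2.resize(cv2.convertScaleAbs(f,alpha=1.4),(800,494),interpolation=cv2.INTER_CUBIC))"
```

```text
theta 0.867 r 154.4 g [585.8  20.2 231.2] F [-3.1 -1.2 -2.1] tau [-0.34  0.59 -0.05] op 0.105 t 30.075 rpy [-3.039  0.008  1.515] q [0.03 0.36 1.67 0.   1.22 0.09]
0.9 [-0.1  4.4 -2.4]
0.9 [0. 0. 0.]
0.9 [0. 0. 0.]
0.9 [0. 0. 0.]
0.9 [0. 0. 0.]
0.9 [0. 0. 0.]
0.9 [0. 0. 0.]
0.9 [0. 0. 0.]
0.9 [0. 0. 0.]
0.9 [0. 0. 0.]
0.9 [0. 0. 0.]
0.9 [0. 0. 0.]
```

View pics/s6.png

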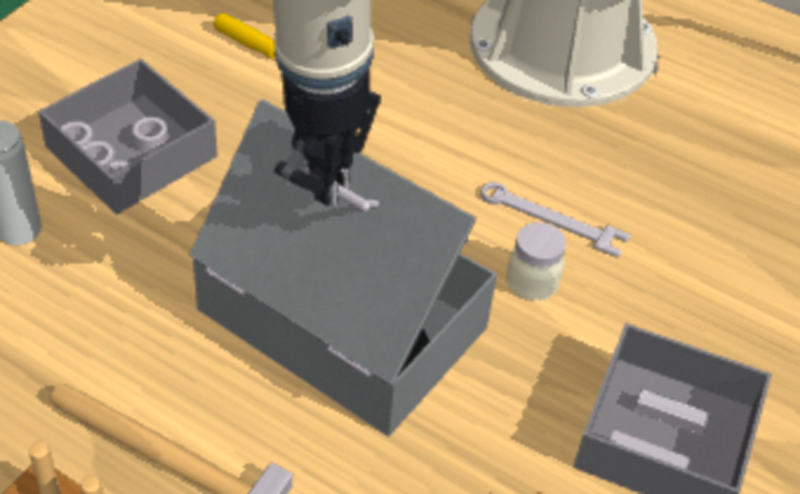

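The lid is held about 50° open, with the bar and collar in their bins and the bystanders in place. One settling check, then I hand in.

>>> step_arm(
  commands=[
    [[0, 0, 0], 0, 0],
    [[0, 0, 0], 0, 0],
    [[0, 0, 0], 0, 0],
    [[0, 0, 0], 0, 0],
  ],
)

```text
clock: 30.62
eef_pos: [601.5, 20.6, 385.3]
tcp_rot: [-3.04, 0.008, 1.515]
contact_force: [-2.2, -2.2, -0.8]
opening: 0.108
```

```bash
python3 -c "
from h import *;lid()
from rig import *
print(abs(sense()['qvel']).max());print(sign_off())" | grep -v '^0.9 '
```

```text
theta 0.866 r 154.4 g [585.7  20.3 231.1] F [-2.2 -2.2 -0.8] tau [-0.32  0.49 -0.07] op 0.108 t 30.625 rpy [-3.04   0.008  1.515] q [0.03 0.36 1.67 0.   1.21 0.09]
0.001993383155651079
the job is handed in; nothing more can be done
None
```

I finished the job and handed it in at 30.6 s; `sign_off()` gave no verdict.

- **Sorting:** The bar is in the left bin with the bar offcuts and the collar is in the right bin with the collars. I saw both lying free after release.
- **Tug:** The lid stopped hard after about 9–10 mm, so the catch was holding it. The force reached 38 N on that last pull, more than the 15 N needed to tell.
- **Catch:** I let the lid down and pushed the knob with closed fingers until it hit its end stop, at 28–47 N. I did not measure the knob's travel afterwards. The lid then opened past the catch point with about 6 N.
- **Final hold:** The gripper's position puts the lid at about 0.87 rad (50°). The arm was still, and the opening of 0.108 is about what it read each time it gripped the bar. The outside force at the wrist read only about 3 N, so I could not read the finger contact force directly.
- **Disagreements:**
  - The grasp point came out 154 mm from the hinge instead of the expected 151 mm.
  - The tool had tilted about 0.1 rad from vertical over the run, which did no harm.
- **Bystanders:** The last picture shows the jar and the part of the can in view looking unmoved. The wooden block was outside it; I never worked near it.

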